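# Start the refraction station with its desk switches

### The arm

A 6-joint arm with a two-finger parallel gripper is mounted at the origin on a cart in front of the work surface, level with it; the furniture and walls round the work are solid. World frame = base frame: x ahead of the robot, y to its left, z up, the work surface at z = 0. Lengths are in m, angles in degrees, forces in N, time in s.
With the tool pointing down it reaches from about 0.4 to 0.825 m from the base axis. Payload 7 kg.
Tool frame: the origin (TCP) lies midway between the tips of the shut fingers; the grasp point (between the pads) lies 19 mm behind it (r.grasp_offset is the distance from the TCP to the grasp point, in m); z points along the fingers, x is the direction in which the jaws open and shut, and the axes are right-handed (so a half turn about z gives the same grasp; the last joint's range is limited). The gripper opens to 88 mm and grips with 3 to 60 N. Pads are 19 mm wide; open, the fingers measure 130 mm over their backs; the gripper's body (78 mm by 193 mm) begins 47 mm behind the grasp point.
Start: joints at [83.772, 20.546, 0.682, 0, -70.136, -16.507], TCP at [0.261, 0.623, 0.205] pointing down, gripper open.
Joint ranges: [-176.03, 176.03], [-82.01, 121.73], [-58.28, 71.71], [-173.87, 95.51], [-174.79, -0.11], [-173.66, 173.66]. Speed limits (degrees/s): [136.94, 136.94, 172.46, 180, 180, 180].

### API

Orientations are given as [roll, pitch, yaw] about the fixed x, y, z axes, in that order (R = Rz(yaw) Ry(pitch) Rx(roll)).
In Python, from plant import r gives the robot as it stands.
- The arm moves only by the tool step_arm, never from a script. Its argument "deltas" is a list of rows, each a list of 7 numbers: the turn, a rotation vector about the tool's x, y, z in rad, then the shift along the tool's x, y, z in mm, then the opening, from -1 (shut) to 1 (fully open), so that 0 is half open. In form: [[ax, ay, az, x, y, z, grip], ...]. A call has 1 to 10 rows; each row shifts and turns the pose as measured when the row begins, along the tool's axes as they then stand; what a row does not reach is not made up. A row lasts 1/10 s, in which the tool goes at most 50 mm and 8.59 degrees, less where a joint would pass 70% of its speed; a pose out of reach is approached as far as the arm can. A call with a gripper value outside its range is refused whole. The fingers move at their own pace and stop on an object; "squeeze" is the grip in N (left out, the last holds). Time passes only in rows, so rows that do not move let the fingers close. It gives the time, the measured TCP pose, the force and the opening at its end, in the units of the state.
- r.get_state(): the state, without advancing time (a new reading comes with each control period).
- r.capture(name): name is "scene" or "top" or "wrist"; returns the picture (480x640x3 uint8, red, green, blue); there is no depth.
- r.camera_info(name): a dict with "vertical_fov" (degrees; the focal length in pixels is half the picture's height over the tangent of half this angle, whatever the lens; pixels are square), "cx", "cy" (the principal point, pixels), "k1" (the pictures are not rectified: a ray, as slopes to the right and down, at radius r is drawn at 1 + k1 r^2 times it, then the intrinsics apply), "view" (4x4, takes a point from world to camera coordinates). Camera axes: x right, y down, z forward; pixel columns grow to the right and rows downward; lengths in m; the calibration is good to about 2 mm. A picture is of the moment at which its call begins: read the wrist's pose just before it. camera_info takes no time and is no camera call; for the wrist camera it gives the pose at the moment of the call.
- r.close_job(): hands the job in, once; it reports no verdict.
The state is a dict: "time_s": time; "joints": joint angles; "qd": joint speeds; "joint_torque": joint torques, N m; "tcp_pos": TCP position; "eef_rot": TCP orientation; "contact_force": force on the tool from outside, world axes, zero at the start; "moment": the same for the moment, N m; "gripper_width": finger opening in m.
Only numpy, scipy, OpenCV 4.12 (cv2) and the standard library are available. Lean on these libraries where they do the work, as an engineer would, in place of code of your own. Each camera call takes 0.05 s, during which the arm holds its last target.

### The job

Switch on the refraction station with the wireless desk switches on the worktop: with the fingertips, slowly and lightly tap down the large round key, then the square key, then the long bar key, in that order, each far enough that it stays down. Leave the fourth switch, with the small round staff-call button, up. Do not pick up or push away any switch, and do not disturb the other things on the worktop.

Things in the scene. Friction and masses are not known exactly. Their poses are not given: they have to be found in the camera images.
- round_switch: White square box, 76 x 76 mm and 24 mm high, standing loose on four rubber feet (about 0.35 kg); origin at the centre of its underside, z up, sides along its x and y. In the middle of its top is a large round grey key, 48 mm across.
- round_top (a point): Centre of the top face of the round key (z up); it stands 40 mm above the worktop and 16 mm above its box when up, 32 mm and 8 mm when latched fully down and let go.
- round_key (a joint): How far the round key has gone down, in m: 0 fully up (it starts 0 to 1 mm down), 0.008 fully down. It yields at about 2 N, has no return spring and stays where it is left; it counts as on beyond 5 mm. The key's top rests on a rubber cushion that gives a further 6 mm at 2 N per mm (so it first gives about 1 mm before the key moves, and the force rises gently at the bottom) and springs back when let go. More than 25 N from the robot is too hard.
- square_switch: White square box, 76 x 76 mm and 24 mm high, standing loose on four rubber feet (about 0.35 kg); origin at the centre of its underside, z up, sides along its x and y. In the middle of its top is a square grey key, 44 x 44 mm.
- square_top (a point): Centre of the top face of the square key (z up); it stands 40 mm above the worktop and 16 mm above its box when up, 32 mm and 8 mm when latched fully down and let go.
- square_key (a joint): How far the square key has gone down, in m: 0 fully up (it starts 0 to 1 mm down), 0.008 fully down. It yields at about 2 N, has no return spring and stays where it is left; it counts as on beyond 5 mm. The key's top rests on a rubber cushion that gives a further 6 mm at 2 N per mm (so it first gives about 1 mm before the key moves, and the force rises gently at the bottom) and springs back when let go. More than 25 N from the robot is too hard.
- bar_switch: White square box, 76 x 76 mm and 24 mm high, standing loose on four rubber feet (about 0.35 kg); origin at the centre of its underside, z up, sides along its x and y. In the middle of its top is a long narrow grey bar key, 64 mm along the box's y and 22 mm along its x.
- bar_top (a point): Centre of the top face of the bar key (z up); it stands 40 mm above the worktop and 16 mm above its box when up, 32 mm and 8 mm when latched fully down and let go.
- bar_key (a joint): How far the bar key has gone down, in m: 0 fully up (it starts 0 to 1 mm down), 0.008 fully down. It yields at about 2 N, has no return spring and stays where it is left; it counts as on beyond 5 mm. The key's top rests on a rubber cushion that gives a further 6 mm at 2 N per mm (so it first gives about 1 mm before the key moves, and the force rises gently at the bottom) and springs back when let go. More than 25 N from the robot is too hard.
- call_switch: White square box, 76 x 76 mm and 24 mm high, standing loose on four rubber feet (about 0.35 kg); origin at the centre of its underside, z up, sides along its x and y. In the middle of its top is a small round grey button, only 20 mm across: the staff call, to be left alone.
- call_top (a point): Centre of the top face of the call key (z up); it stands 40 mm above the worktop and 16 mm above its box when up, 32 mm and 8 mm when latched fully down and let go.
- call_key (a joint): How far the call key has gone down, in m: 0 fully up (it starts 0 to 1 mm down), 0.008 fully down. It must stay up (under 2 mm).
- drops: White eye-drop bottle with a white pointed cap, 25 mm wide, 88 mm high, standing; a bystander, loose; origin at the centre of its underside.
- lens_pot: Black screw pot, 66 mm across, 33 mm high; a bystander, loose; origin at the centre of its underside.
- gauze: Flat sealed gauze pack, 55 x 95 x 9 mm; a bystander, loose; origin at the centre of its underside.
- case: Contact lens case with two round caps, 36 x 72 x 18 mm; a bystander, loose; origin at the centre of its underside.
- prism: Small white stepped tonometer prism standing upright, 20 mm across, 21 mm high; a bystander, loose; origin at the centre of its underside.
- loupe: Small round black loupe, 32 mm across, 20 mm high; a bystander, loose; origin at the centre of its underside.
Mind the look-alikes: they are no part of the job. What is shaped like the square_switch but purple is not meant. Leave any blue look-alike of the bar_switch alone.

How it is judged:
By the outcome, as a careful person would: the job done as asked, in the order asked, and still so for the second after the job is handed in, with the robot touching nothing.
It also fails if it takes over 43 s, if anything falls off the work surface, if the arm or the gripper's body presses on something with over 40 N, if the wrist force passes 120 N, or if a joint passes its speed limit or range.

## Working session

There is one attempt and no reset: what is moved stays moved. The work goes in short steps, Python scripts to look and compute and a tool call to move; the robot and the scene stay as the last step left them, time stands still between calls to the robot, and variables do not carry over. Pictures are saved under pics/ and viewed, and the job is handed in when it is done.

Besides the shell and the picture viewer there is one more tool, called after "Emit:" as name([rows], argument=value, ...), one row to a line, values as JSON. step_arm: Moves the arm, as the interface text tells. Its arguments: {"type":"object","properties":{"deltas":{"type":"array","items":{"type":"array","items":{"type":"number"}}},"squeeze":{"type":"number"}},"required":["deltas"]}

```bash
mkdir -p pics; python3 - <<'E'
from plant import r
import cv2
for n in("top","scene"):
    cv2.imwrite(f"pics/{n}0.png",r.capture(n)[:,:,::-1]);i=r.camera_info(n);print(n,i)
s=r.get_state();print(s)
E
```

```text
top {'vertical_fov': 44.689310568406476, 'cx': 314.48734524910765, 'cy': 249.12397271777925, 'k1': -0.041524167575974776, 'view': array([[ 1.83222251e-03, -9.99762054e-01, -2.17365471e-02,
         3.77792115e-02],
       [-9.91562163e-01,  1.00114553e-03, -1.29628216e-01,
         5.32437048e-01],
       [ 1.29619133e-01,  2.17906454e-02, -9.91324391e-01,
         1.27742118e+00],
       [ 0.00000000e+00,  0.00000000e+00,  0.00000000e+00,
         1.00000000e+00]])}
scene {'vertical_fov': 47.73075173411206, 'cx': 313.1332676998708, 'cy': 238.87422617139995, 'k1': -0.012249305719212346, 'view': array([[ 0.89456897, -0.44632588,  0.02322869, -0.44548179],
       [-0.18653862, -0.42009896, -0.88809921,  0.14750828],
       [ 0.40614001,  0.79013295, -0.45906451,  1.04384143],
       [ 0.        ,  0.        ,  0.        ,  1.        ]])}
{'time_s': 0.1, 'joints': array([ 8.37702106e+01,  2.05863764e+01,  6.38791728e-01, -1.84357823e-02,
       -7.01349716e+01, -1.65063533e+01]), 'qd': array([ 0.07090803, -0.08342562,  0.13318224,  0.07790737,  0.10493318,
       -0.07568936]), 'joint_torque': array([-2.84429865e-03, -5.84163630e+01,  2.93752921e+01,  7.01549962e+00,
        1.01675437e-02, -4.92768561e-05]), 'tcp_pos': array([0.26072703, 0.62210384, 0.20392321]), 'eef_rot': array([-1.79993159e+02, -8.40787002e-02, -1.12742425e+02]), 'contact_force': array([-0.15400975,  1.1954751 ,  1.06210064]), 'moment': array([-0.01174343, -0.0338019 , -0.02321051]), 'gripper_width': 0.0876231467794544}
```

View pics/top0.png

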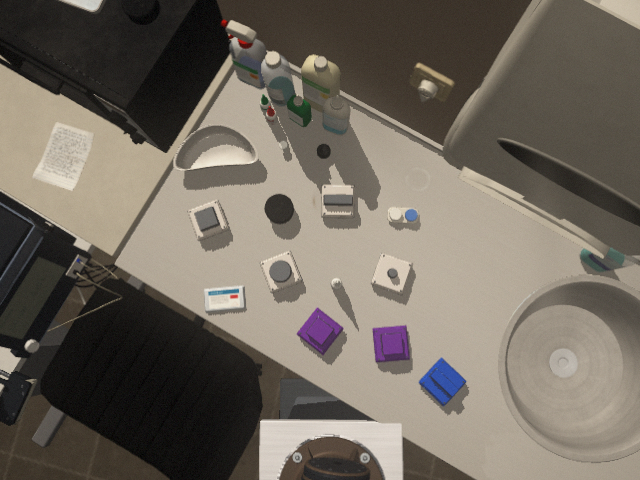

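View pics/scene0.png

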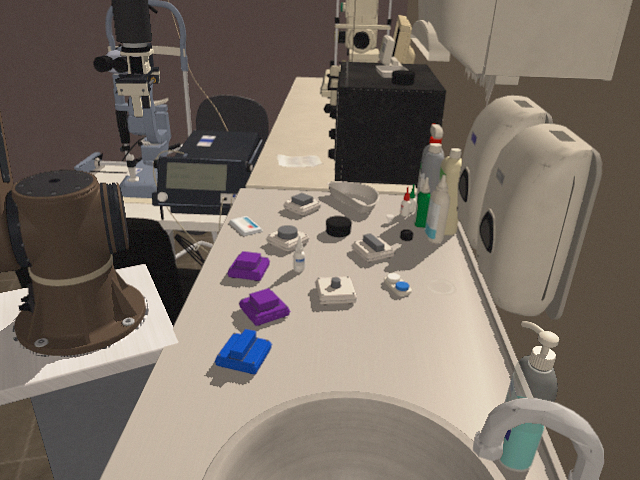

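```bash
cat >h.py <<'E'
import numpy as np,cv2
from plant import r
def K(i,h=480):
    f=h/2/np.tan(np.radians(i["vertical_fov"])/2);return np.array([[f,0,i["cx"]],[0,f,i["cy"]],[0,0,1]]),np.array([i["k1"],0,0,0,0.])
def px2w(n,uv,z,i=None):
    i=i or r.camera_info(n);k,d=K(i);uv=np.array(uv,float).reshape(-1,1,2)
    p=cv2.undistortPoints(uv,k,d)[:,0];R=i["view"][:3,:3];t=i["view"][:3,3];c=-R.T@t
    D=np.c_[p,np.ones(len(p))]@R; return c+D*((z-c[2])/D[:,2])[:,None]
def w2px(n,P,i=None):
    i=i or r.camera_info(n);k,d=K(i);V=i["view"]
    return cv2.projectPoints(np.array(P,float).reshape(-1,3),cv2.Rodrigues(V[:3,:3])[0],V[:3,3],k,d)[0][:,0]
E
python3 - <<'E'
from h import *
print(w2px("top",[.261,.623,.205]),w2px("scene",[.261,.623,.205]))
print(px2w("top",[(281,271),(207,217),(338,200),(393,273)],.04).round(4))
im=cv2.imread("pics/top0.png")
c=im[170:320,170:430];cv2.imwrite("pics/c1.png",cv2.resize(c,None,fx=3,fy=3,interpolation=cv2.INTER_CUBIC))
c=im[180:310,160:320]
cv2.imwrite("pics/w0.png",r.capture("wrist")[:,:,::-1])
print(r.camera_info("wrist"))
E
```

```text
[[ 11.97347956 376.32776082]] [[143.37396374 118.20575651]]
[[ 0.4826  0.1126  0.04  ]
 [ 0.6055  0.2819  0.04  ]
 [ 0.6438 -0.0151  0.04  ]
 [ 0.4781 -0.1368  0.04  ]]
{'vertical_fov': 68.93536479652059, 'cx': 318.32496590687094, 'cy': 241.9442617860714, 'k1': 0.015336195308231756, 'view': array([[-3.86212782e-01, -9.22409717e-01, -4.18490577e-05,
         6.76461186e-01],
       [-8.80134278e-01,  3.68498485e-01,  2.99286684e-01,
        -3.63751488e-02],
       [-2.76049524e-01,  1.15625176e-01, -9.54163235e-01,
         3.91117861e-01],
       [ 0.00000000e+00,  0.00000000e+00,  0.00000000e+00,
         1.00000000e+00]])}
```

View pics/c1.png

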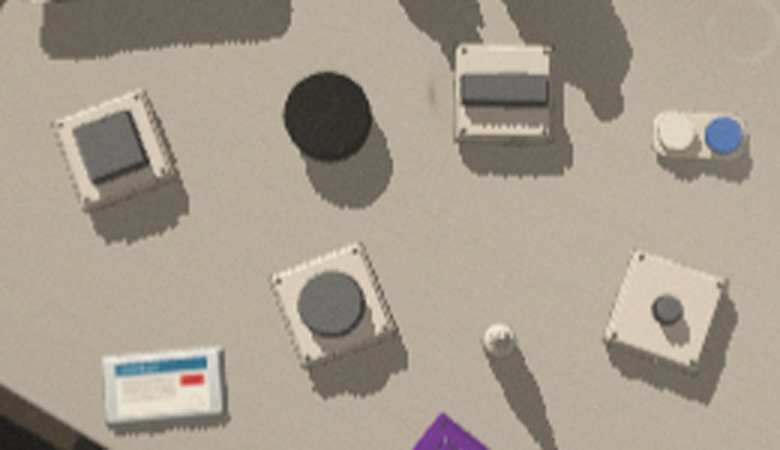

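View pics/w0.png

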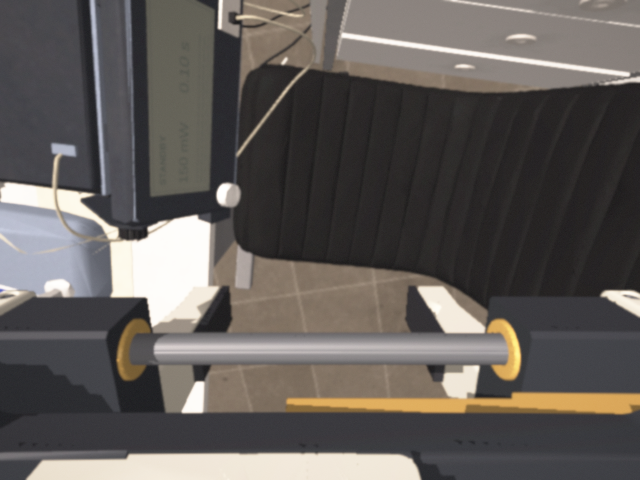

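Emit:
step_arm([
  [0, 0, 0, 0, 0, -30, -1],
  [0, 0, 0, 0, 0, -30, -1],
  [0, 0, 0, 0, 0, -30, -1],
  [0, 0, 0, 30, 0, 0, -1],
  [0, 0, 0, 30, 0, 0, -1],
  [0, 0, -0.132, 30, 0, 0, -1],
  [0, 0, -0.132, 30, 0, 0, -1],
  [0, 0, -0.132, 30, 0, 0, -1],
  [0, 0, 0, 30, 0, 0, -1],
  [0, 0, 0, 30, 0, 0, -1],
], squeeze=10)

```text
time_s: 1.15
tcp_pos: [0.2126, 0.4143, 0.2926]
eef_rot: [179.8, -0.6, -89.1]
contact_force: [0.3, 0.2, 0.3]
gripper_width: 0.0134
```

```bash
python3 - <<'E'
from h import *
print(px2w("top",[(280.7,271),(206.7,218.7),(338,199.3),(337,130),(255,85),(323,157)],.04).round(4))
print(px2w("top",[(337,282)],.088).round(4))
E
```

```text
[[ 0.4826  0.1132  0.04  ]
 [ 0.6016  0.2825  0.04  ]
 [ 0.6455 -0.0151  0.04  ]
 [ 0.8084 -0.0135  0.04  ]
 [ 0.9191  0.1778  0.04  ]
 [ 0.7444  0.0188  0.04  ]]
[[ 0.4545 -0.0115  0.088 ]]
```

Emit:
step_arm([
  [0, 0, 0, 20, -40, 0, -1],
  [0, 0, 0, 20, -40, 0, -1],
  [0, 0, 0, 30, -35, 0, -1],
  [0, 0, 0, 35, -30, 0, -1],
  [0, 0, 0, 35, -30, 0, -1],
  [0, 0, 0, 35, -25, 0, -1],
  [0, 0, 0, 35, -20, 0, -1],
  [0, 0, 0, 35, -15, 0, -1],
  [0, 0, 0, 30, -10, 0, -1],
  [0, 0, 0, 0, 0, 0, -1],
])

```text
time_s: 2.15
tcp_pos: [0.4691, 0.1296, 0.2943]
eef_rot: [179.7, -0.5, -88.7]
contact_force: [0.4, 0.4, -0.2]
gripper_width: 0.0005
```

Emit:
step_arm([
  [0, 0, 0.02, 16, -13, 20, -1],
  [0, 0, 0, 0, 0, 35, -1],
  [0, 0, 0, 0, 0, 35, -1],
  [0, 0, 0, 0, 0, 35, -1],
  [0, 0, 0, 0, 0, 25, -1],
  [0, 0, 0, 0, 0, 0, -1],
])

```text
time_s: 2.75
tcp_pos: [0.4826, 0.1122, 0.1404]
eef_rot: [179.9, -0.3, -90.1]
contact_force: [0.3, -0.5, 0.9]
gripper_width: 0.0004
```

```bash
python3 - <<'E'
from h import *
i=r.camera_info("wrist");s=r.get_state();print(s["tcp_pos"],s["contact_force"])
cv2.imwrite("pics/w1.png",r.capture("wrist")[:,:,::-1])
cv2.imwrite("pics/t1.png",r.capture("top")[:,:,::-1])
print(w2px("wrist",[[.4826,.1132,.04],[.6016,.2825,.04],[.6455,-.0151,.04],s["tcp_pos"]],i))
E
```

```text
[0.4825646  0.11223143 0.14041286] [ 0.34795415 -0.46457956  0.88467513]
[[318.30111378 235.88148994]
 [ 84.37241835  79.0891352 ]
 [503.76208306   8.8396819 ]
 [320.86419441 286.64642737]]
```

View pics/w1.png

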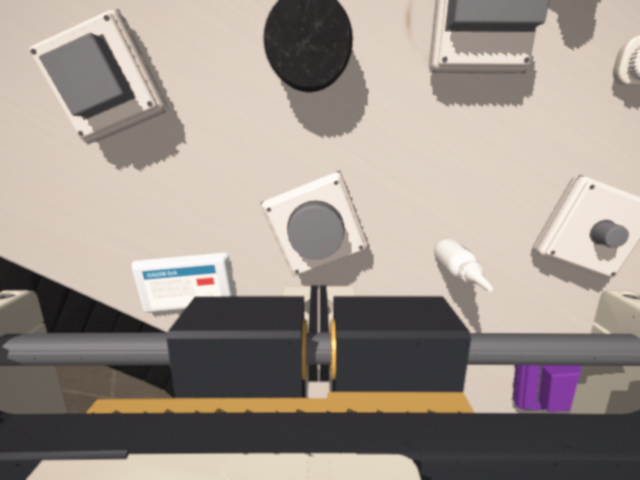

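View pics/t1.png

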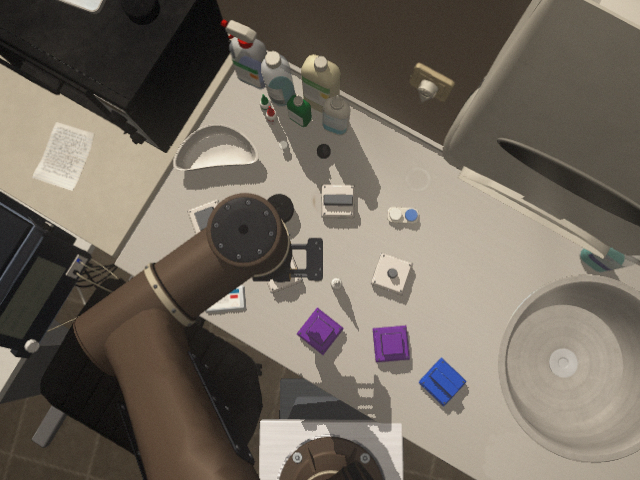

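Emit:
step_arm([
  [0, 0, 0, -2, -2, 30, -1],
  [0, 0, 0, 0, 0, 30, -1],
  [0, 0, 0, 0, 0, 20, -1],
  [0, 0, 0, 0, 0, 7, -1],
  [0, 0, 0, 0, 0, 3, -1],
  [0, 0, 0, 0, 0, 3, -1],
  [0, 0, 0, 0, 0, 0, -1],
])

```text
time_s: 3.55
tcp_pos: [0.4972, 0.122, 0.0612]
eef_rot: [-178.7, 0.4, -89.8]
contact_force: [-0.6, 0.2, 0.4]
gripper_width: 0.0007
```

Emit:
step_arm([
  [-0.022, 0, 0, 8, 13, 3, -1],
  [0, 0, 0, 0, 0, 0, -1],
  [0, 0, 0, 0, 0, 0, -1],
])

```text
time_s: 3.85
tcp_pos: [0.4841, 0.114, 0.0597]
eef_rot: [-179.9, 0.5, -89.8]
contact_force: [0.3, -0.5, -0.1]
gripper_width: 0.0005
```

Emit:
step_arm([
  [0, -0.008, 0, 0, 0, 4, -1],
  [0, 0, 0, 0, 0, 4, -1],
  [0, 0, 0, 0, 0, 3, -1],
  [0, 0, 0, 0, 0, 2, -1],
  [0, 0, 0, 0, 0, 2, -1],
  [0, 0, 0, 0, 0, 2, -1],
  [0, 0, 0, 0, 0, 1, -1],
])

```text
time_s: 4.55
tcp_pos: [0.4844, 0.1142, 0.0402]
eef_rot: [-179.9, 1.0, -89.8]
contact_force: [0.7, 0.7, 0.5]
gripper_width: 0.0004
```

Emit:
step_arm([
  [0, 0.015, 0, 0, 0, 1, -1],
  [0, 0, 0, 0, 0, 1.5, -1],
  [0, 0, 0, 0, 0, 1.5, -1],
  [0, 0, 0, 0, 0, 1.5, -1],
])

```text
time_s: 4.95
tcp_pos: [0.4845, 0.1145, 0.0343]
eef_rot: [-179.9, 0.0, -89.8]
contact_force: [-0.0, -0.0, 0.2]
gripper_width: 0.0003
```

Emit:
step_arm([
  [0, 0, 0, 0, 0, 1.5, -1],
  [0, 0, 0, 0, 0, 1.5, -1],
])

```text
time_s: 5.15
tcp_pos: [0.4845, 0.1146, 0.0311]
eef_rot: [-179.9, 0.1, -89.8]
contact_force: [0.3, -0.5, -0.6]
gripper_width: 0.0005
```

```bash
python3 - <<'E'
from h import *
s=r.get_state();print(s["tcp_pos"],s["contact_force"])
im=r.capture("wrist")[:,:,::-1];cv2.imwrite("pics/w2.png",im)
E
```

```text
[0.48454382 0.11455118 0.03112894] [ 0.2775785  -0.46770249 -0.56655477]
```

View pics/w2.png

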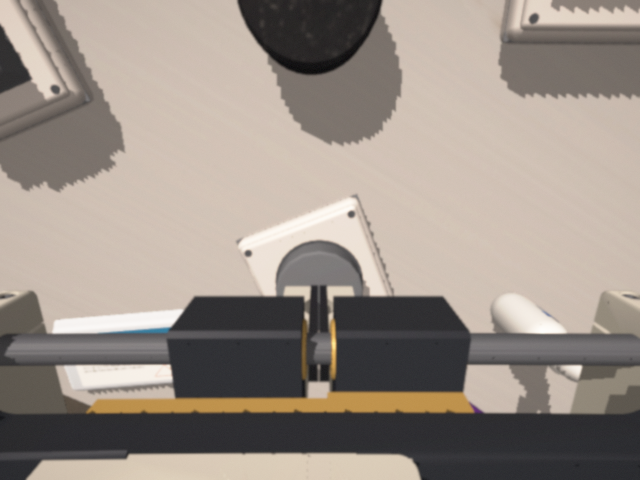

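Emit:
step_arm([
  [0, 0, 0, 0, 0, 1, -1],
  [0, 0, 0, 0, 0, 1, -1],
])

```text
time_s: 5.4
tcp_pos: [0.4845, 0.1144, 0.0288]
eef_rot: [-179.9, 0.1, -89.8]
contact_force: [-0.2, -0.8, -0.5]
gripper_width: 0.0006
```

```bash
python3 - <<'E'
from h import *
i=r.camera_info("wrist");s=r.get_state();print(s["tcp_pos"],s["contact_force"],s["joint_torque"].round(2))
im=r.capture("wrist")[:,:,::-1].copy()
big=cv2.resize(im[180:320,220:420],None,fx=4,fy=4,interpolation=cv2.INTER_CUBIC)
cv2.imwrite("pics/w3.png",big)
a=np.linspace(0,2*np.pi,60)
for z,c in((.04,(0,0,255)),(.032,(0,255,0))):
    p=w2px("wrist",np.c_[.4845+.024*np.cos(a),.1145+.024*np.sin(a),0*a+z],i)
    print(z,p.min(0),p.max(0))
    cv2.polylines(big,[((p-[220,180])*4).astype(int)],True,c,1)
print(w2px("wrist",[s["tcp_pos"]],i))
cv2.imwrite("pics/w3.png",big)
cv2.imwrite("pics/s3.png",cv2.resize(r.capture("scene")[180:320,200:400,::-1],None,fx=4,fy=4,interpolation=cv2.INTER_CUBIC))
E
```

```text
[0.48447679 0.11444454 0.02879072] [-0.22390936 -0.82857204 -0.5205192 ] [ 1.000e-02 -4.185e+01  2.048e+01  4.820e+00  5.000e-02  0.000e+00]
0.04 [275.68734637 252.71163303] [366.03413166 335.02722931]
0.032 [277.40816639 247.81548539] [364.16877704 327.32439219]
[[320.83431267 286.63644033]]
```

View pics/w3.png

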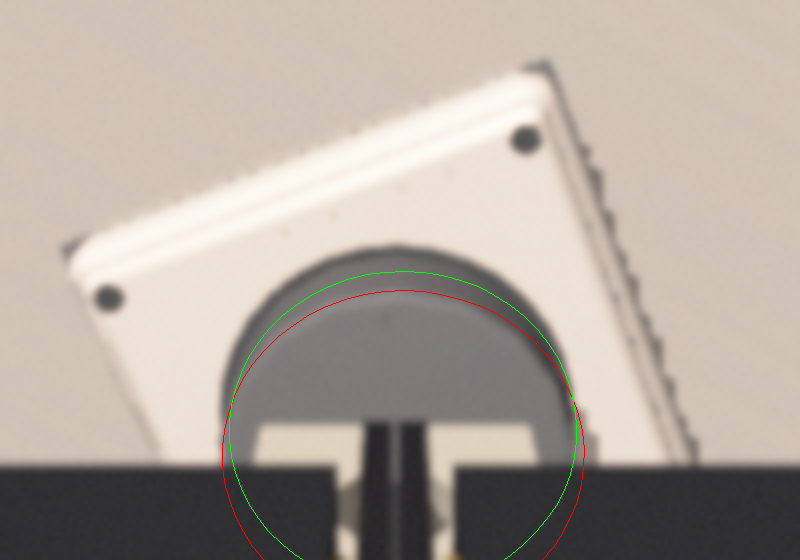

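View pics/s3.png

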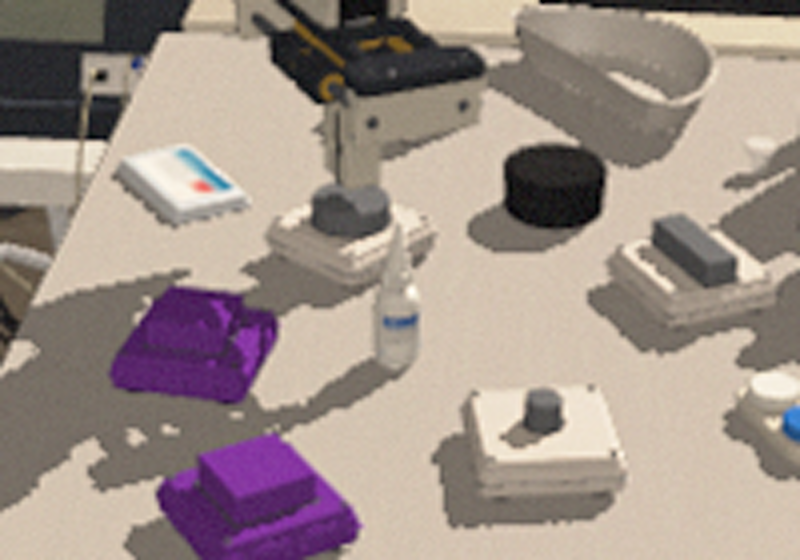

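```bash
python3 - <<'E'
from h import *
s=r.get_state()
im=r.capture("scene")[:,:,::-1].copy()
P=[s["tcp_pos"],s["tcp_pos"]+[0,0,.04],[.4845,.1145,.04],[.4845,.1145,.032]]
p=w2px("scene",P);print(p)
x0,y0=255,210
big=cv2.resize(im[y0:y0+60,x0:x0+80],None,fx=10,fy=10,interpolation=cv2.INTER_CUBIC)
a=np.linspace(0,2*np.pi,60)
for z,c in((.04,(0,0,255)),(.032,(0,255,0)),(.024,(255,0,0))):
    q=w2px("scene",np.c_[.4845+.024*np.cos(a),.1145+.024*np.sin(a),0*a+z])
    cv2.polylines(big,[((q-[x0-.5,y0-.5])*10).astype(int)],True,c,1)
for q in p[:2]: cv2.circle(big,tuple(((q-[x0-.5,y0-.5])*10).astype(int)),5,(0,255,255),-1)
cv2.imwrite("pics/s4.png",big)
im0=cv2.imread("pics/scene0.png")
cv2.imwrite("pics/s40.png",cv2.resize(im0[y0:y0+60,x0:x0+80],None,fx=10,fy=10,interpolation=cv2.INTER_CUBIC))
E
```

```text
[[287.38511136 232.10746379]
 [287.4095929  217.18226116]
 [287.41449108 227.92568609]
 [287.409606   230.88394089]]
```

View pics/s4.png

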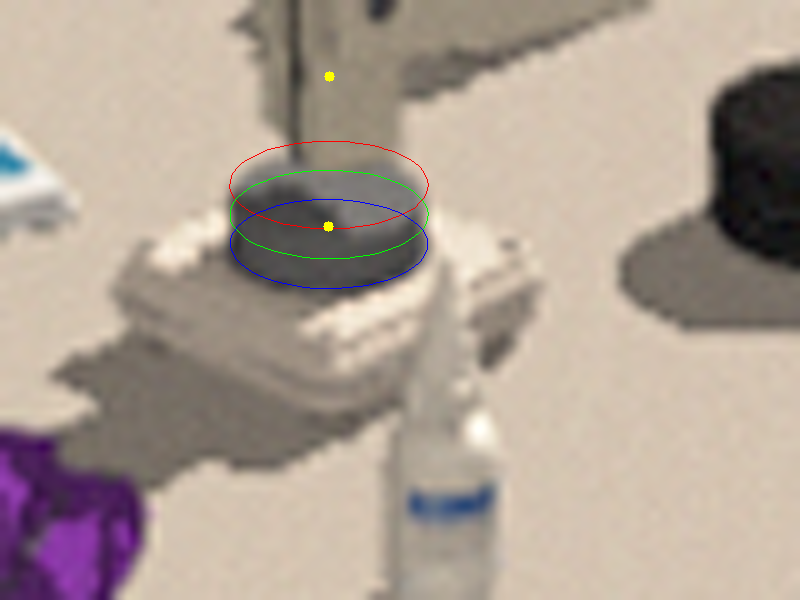

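View pics/s40.png

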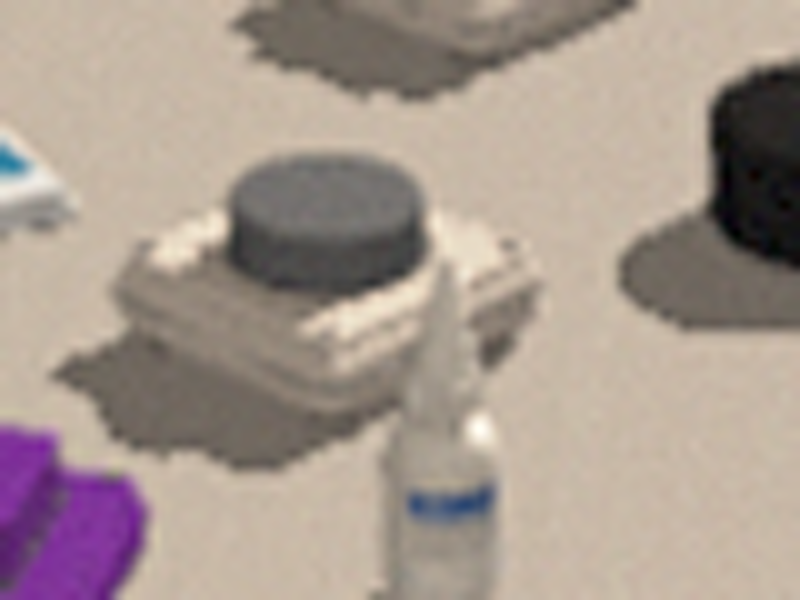

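```bash
python3 - <<'E'
from h import *
im=cv2.imread("pics/w1.png")
cv2.imwrite("pics/w1c.png",cv2.resize(im[165:285,250:380],None,fx=6,fy=6,interpolation=cv2.INTER_CUBIC))
t=cv2.imread("pics/top0.png")
cv2.imwrite("pics/t0c.png",cv2.resize(t[245:300,255:310],None,fx=10,fy=10,interpolation=cv2.INTER_CUBIC))
E
```

```text
(no output)
```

View pics/w1c.png

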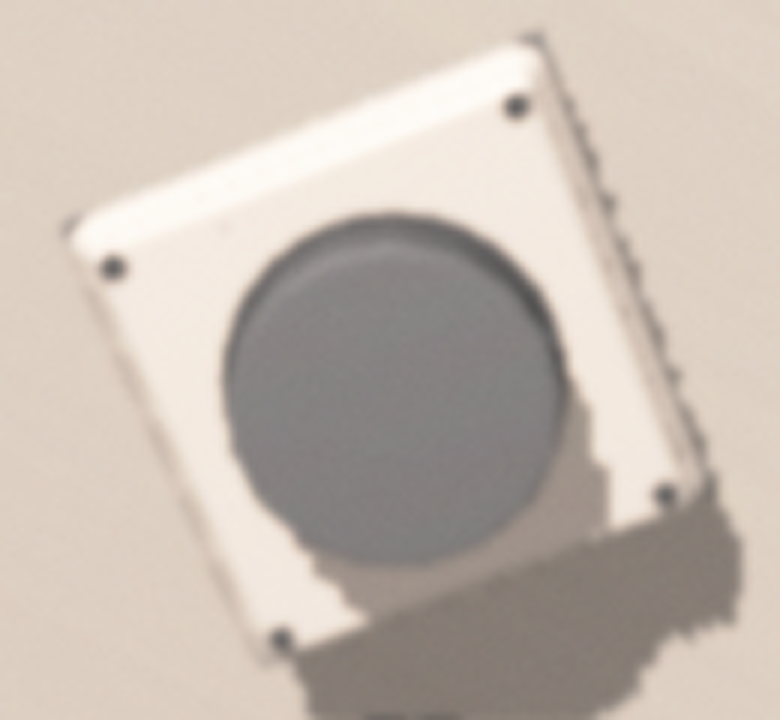

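View pics/t0c.png

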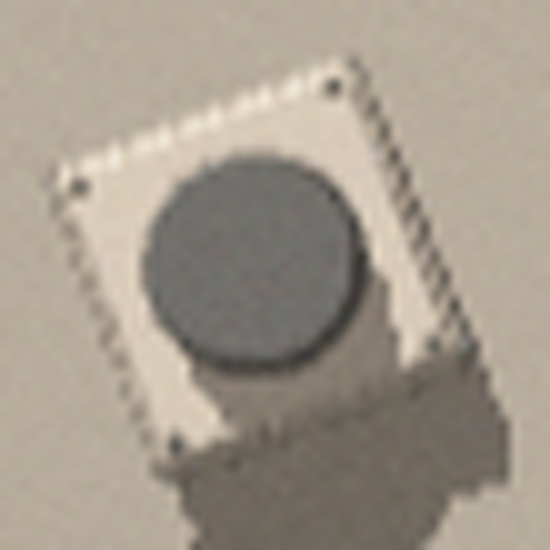

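```bash
python3 - <<'E'
from h import *
from scipy.spatial.transform import Rotation as Ro
i=r.camera_info("wrist");s=r.get_state()
def T(p,e):
    M=np.eye(4);M[:3,:3]=Ro.from_euler("xyz",e,degrees=True).as_matrix();M[:3,3]=p;return M
C=i["view"]@T(s["tcp_pos"],s["eef_rot"])
i1=dict(i);i1["view"]=C@np.linalg.inv(T([.4826,.1122,.1404],[179.9,-.3,-90.1]))
A=[(268.5,209.1),(335.6,182.1)];B=[(246.9,254.1),(350.9,214.6)];Tp=[(262.6,263.3),(287.8,253.4)]
for z in(.01,.017,.024,.03):
    for n,uv,ii in(("wrist",A,i1),("wrist",B,i),("top",Tp,None)):
        P=px2w(n,uv,z,ii);print(z,P[:,:2].round(4).tolist(),np.linalg.norm(P[0]-P[1]).round(4))
E
```

```text
0.01 [[0.4991, 0.158], [0.5232, 0.0978]] 0.0649
0.01 [[0.497, 0.159], [0.5216, 0.0971]] 0.0666
0.01 [[0.5031, 0.1573], [0.5259, 0.0997]] 0.0619
0.017 [[0.5006, 0.157], [0.5242, 0.0981]] 0.0635
0.017 [[0.4995, 0.1574], [0.5232, 0.0977]] 0.0643
0.017 [[0.5023, 0.1565], [0.525, 0.0992]] 0.0616
0.024 [[0.5021, 0.1561], [0.5251, 0.0985]] 0.062
0.024 [[0.5019, 0.1559], [0.5248, 0.0984]] 0.0619
0.024 [[0.5016, 0.1557], [0.5242, 0.0987]] 0.0613
0.03 [[0.5034, 0.1552], [0.5259, 0.0988]] 0.0607
0.03 [[0.5041, 0.1546], [0.5262, 0.0989]] 0.0599
0.03 [[0.501, 0.1551], [0.5234, 0.0983]] 0.061
```

Emit:
step_arm([
  [0, 0, 0, 0, 0, 1.5, -1],
  [0, 0, 0, 0, 0, 1.5, -1],
  [0, 0, 0, 0, 0, 1.5, -1],
])

```text
time_s: 5.85
tcp_pos: [0.4847, 0.1145, 0.0243]
eef_rot: [-179.8, 0.1, -89.8]
contact_force: [0.0, 0.1, 0.1]
gripper_width: 0.0006
```

Emit:
step_arm([
  [0, 0, 0, 0, 0, 1.2, -1],
  [0, 0, 0, 0, 0, 1.2, -1],
])

```text
time_s: 6.05
tcp_pos: [0.4846, 0.1145, 0.0216]
eef_rot: [-179.8, 0.1, -89.8]
contact_force: [0.8, 0.2, 0.0]
gripper_width: 0.0004
```

```bash
python3 - <<'E'
from h import *
im=r.capture("scene")[:,:,::-1].copy()
x0,y0=255,200
cv2.imwrite("pics/s5.png",cv2.resize(im[y0:y0+60,x0:x0+80],None,fx=10,fy=10,interpolation=cv2.INTER_CUBIC))
s=r.get_state();i=r.camera_info("wrist");p=s["tcp_pos"]
print(w2px("wrist",[p,p+[.0095,0,0],p+[.0095,0,.016],p+[0.0095,0,.02]],i))
im=r.capture("wrist")[:,:,::-1]
cv2.imwrite("pics/w5.png",cv2.resize(im[170:320,220:420],None,fx=4,fy=4,interpolation=cv2.INTER_CUBIC))
E
```

```text
[[320.83063794 286.66216294]
 [320.92801254 270.93119675]
 [321.087273   282.72034176]
 [321.13146608 285.99069422]]
```

View pics/s5.png

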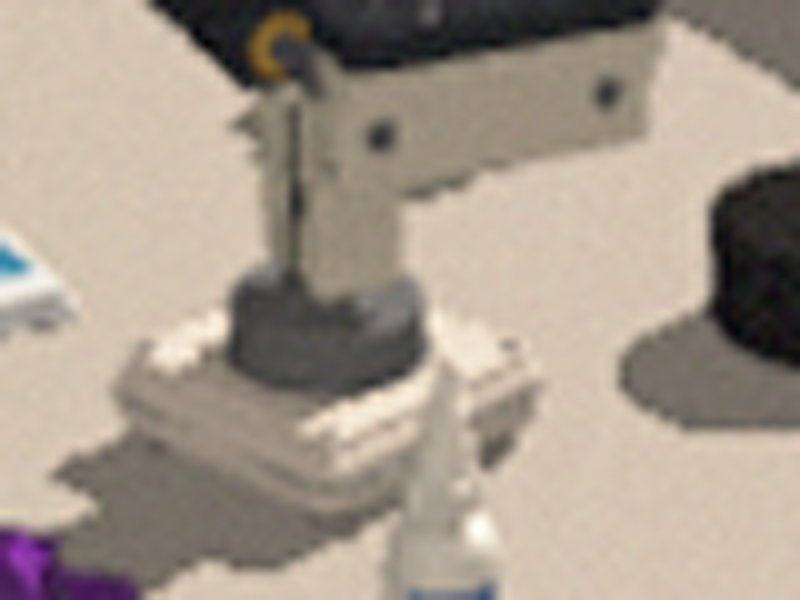

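View pics/w5.png

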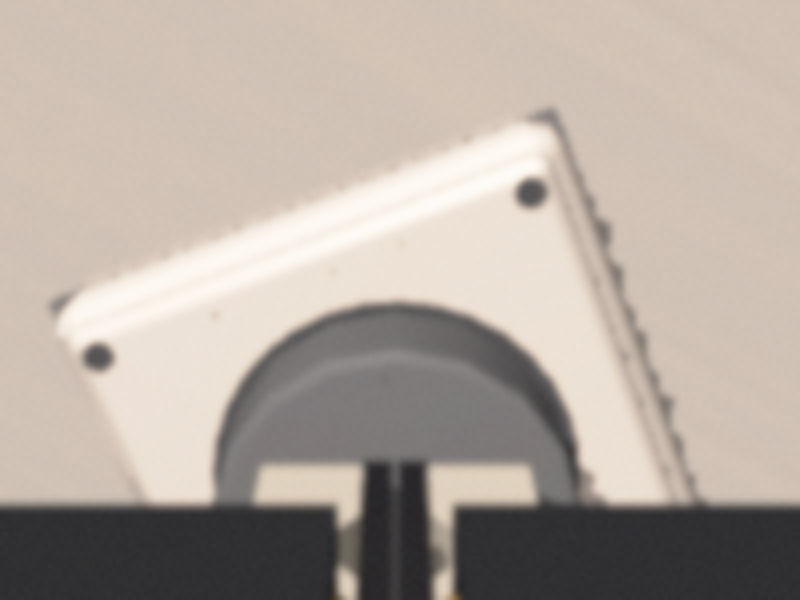

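Emit:
step_arm([
  [0, 0, 0, 0, 0, 1.2, -1],
  [0, 0, 0, 0, 0, 1.2, -1],
  [0, 0, 0, 0, 0, 1.2, -1],
])

```text
time_s: 6.45
tcp_pos: [0.4847, 0.1146, 0.0178]
eef_rot: [-179.8, 0.1, -89.8]
contact_force: [-1.3, 0.0, 0.3]
gripper_width: 0.0007
```

Emit:
step_arm([
  [0, 0, 0, 0, 0, 1.2, -1],
  [0, 0, 0, 0, 0, 1.2, -1],
])

```text
time_s: 6.65
tcp_pos: [0.4847, 0.1146, 0.0154]
eef_rot: [-179.8, 0.1, -89.8]
contact_force: [-0.6, -0.0, 1.7]
gripper_width: 0.0007
```

Contact force is beginning to show (1.7 N, matching the yield force).

Emit:
step_arm([
  [0, 0, 0, 0, 0, 1.2, -1],
  [0, 0, 0, 0, 0, 1.2, -1],
])

```text
time_s: 6.85
tcp_pos: [0.4847, 0.1146, 0.0129]
eef_rot: [-179.8, 0.1, -89.8]
contact_force: [-1.3, 0.8, 1.4]
gripper_width: 0.0007
```

```bash
python3 - <<'E'
from h import *
print(r.get_state()["contact_force"])
im=r.capture("scene")[:,:,::-1].copy()
x0,y0=255,200
cv2.imwrite("pics/s6.png",cv2.resize(im[y0:y0+60,x0:x0+80],None,fx=10,fy=10,interpolation=cv2.INTER_CUBIC))
E
```

```text
[-1.33019071  0.78031712  1.37907741]
```

View pics/s6.png

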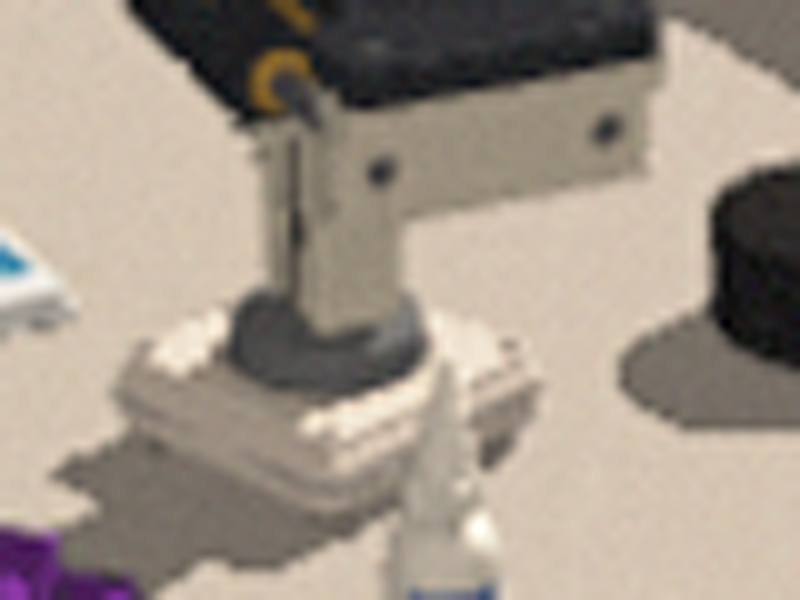

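Emit:
step_arm([
  [0, 0, 0, 0, 0, 1.2, -1],
  [0, 0, 0, 0, 0, 1.2, -1],
])

```text
time_s: 7.1
tcp_pos: [0.4847, 0.1146, 0.0102]
eef_rot: [-179.8, 0.1, -89.8]
contact_force: [-0.0, 0.3, 1.6]
gripper_width: 0.0005
```

Emit:
step_arm([
  [0, 0, 0, 0, 0, 1.2, -1],
  [0, 0, 0, 0, 0, 1.2, -1],
])

```text
time_s: 7.3
tcp_pos: [0.4848, 0.1146, 0.0078]
eef_rot: [-179.8, 0.1, -89.8]
contact_force: [-1.4, -0.3, 5.4]
gripper_width: 0.0004
```

Emit:
step_arm([
  [0, 0, 0, 0, 0, -3, -1],
  [0, 0, 0, 0, 0, -10, -1],
  [0, 0, 0, 0, 0, -30, -1],
  [0, 0, 0, 0, 0, -30, -1],
  [0, 0, 0, 0, 0, -30, -1],
  [0, 0, 0, -20, -14, -10, -1],
  [0, 0, 0, -25, -18, 0, -1],
  [0, 0, 0, -25, -18, 0, -1],
  [0, 0, 0, -25, -18, 0, -1],
  [0, 0, 0, -25, -18, 0, -1],
])

```text
time_s: 8.3
tcp_pos: [0.5708, 0.2356, 0.1336]
eef_rot: [-179.7, 0.3, -90.0]
contact_force: [-0.1, -0.0, -0.5]
gripper_width: 0.0004
```

Emit:
step_arm([
  [0, 0, 0, -25, -18, 0, -1],
  [0, 0, 0, -18, -13, 0, -1],
  [0, 0, 0, 0, 0, 0, -1],
  [0, 0, 0, 0, 0, 0, -1],
])

```text
time_s: 8.7
tcp_pos: [0.6043, 0.283, 0.1356]
eef_rot: [-179.6, 0.3, -89.9]
contact_force: [0.5, -0.0, 0.4]
gripper_width: 0.0008
```

```bash
python3 - <<'E'
from h import *
s=r.get_state();print(s["tcp_pos"],s["eef_rot"])
i=r.camera_info("wrist");im=r.capture("wrist")[:,:,::-1]
cv2.imwrite("pics/w7.png",im)
print(w2px("wrist",[[.6016,.2825,.04],[.604,.284,.04]],i))
import pickle;pickle.dump(i,open("i7.pkl","wb"))
im=r.capture("scene")[:,:,::-1].copy()
x0,y0=255,190
cv2.imwrite("pics/s7.png",cv2.resize(im[y0:y0+60,x0:x0+80],None,fx=8,fy=8,interpolation=cv2.INTER_CUBIC))
E
```

```text
[0.6042998  0.28304594 0.13556307] [-179.61995701    0.27650578  -89.88212033]
[[321.36079559 241.63836853]
 [319.55427967 238.84452572]]
```

View pics/w7.png

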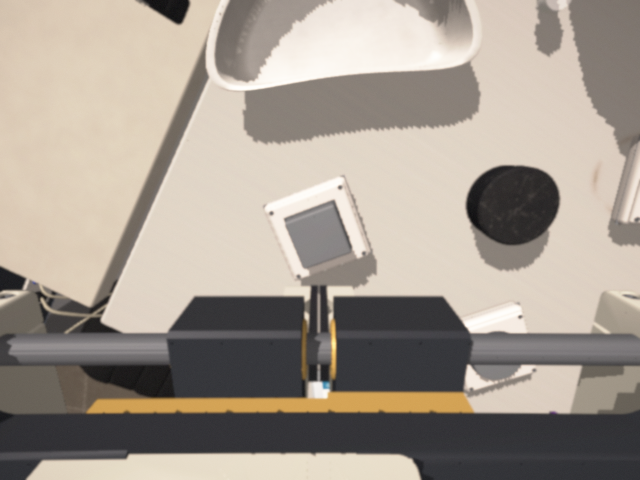

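View pics/s7.png

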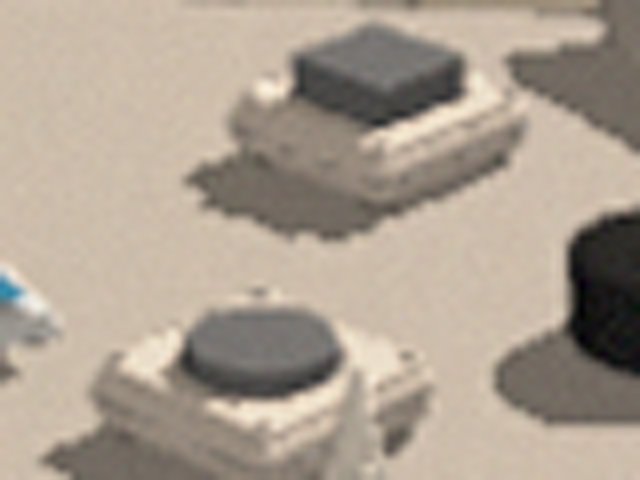

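Emit:
step_arm([
  [-0.006, 0, 0, -1, 0, 20, -1],
  [0, 0, 0, 0, 0, 25, -1],
  [0, 0, 0, 0, 0, 25, -1],
  [0, 0, 0, 0, 0, 15, -1],
  [0, 0, 0, 0, 0, 6, -1],
  [0, 0, 0, 0, 0, 0, -1],
  [0, 0, 0, 0, 0, 0, -1],
])

```text
time_s: 9.5
tcp_pos: [0.6033, 0.2801, 0.0476]
eef_rot: [-179.7, 0.5, -90.1]
contact_force: [0.1, 0.2, -0.1]
gripper_width: 0.0003
```

Emit:
step_arm([
  [0, 0, 0, -4, -1, 6, -1],
  [0, 0, 0, 0, 0, 6, -1],
  [0, 0, 0, 0, 0, 6, -1],
  [0, 0, 0, 0, 0, 4, -1],
  [0, 0, 0, 0, 0, 2, -1],
  [0, 0, 0, 0, 0, 1.2, -1],
])

```text
time_s: 10.1
tcp_pos: [0.6058, 0.2858, 0.0234]
eef_rot: [-179.5, 0.6, -90.0]
contact_force: [1.0, -1.3, 0.5]
gripper_width: -0.0001
```

Emit:
step_arm([
  [0, 0, 0, 2, 2, 1.2, -1],
  [0, 0, 0, 0, 0, 1.2, -1],
  [0, 0, 0, 0, 0, 1.2, -1],
  [0, 0, 0, 0, 0, 1.2, -1],
  [0, 0, 0, 0, 0, 1.2, -1],
  [0, 0, 0, 0, 0, 1.2, -1],
])

```text
time_s: 10.7
tcp_pos: [0.6038, 0.2836, 0.016]
eef_rot: [-179.5, 0.6, -90.0]
contact_force: [-1.4, 0.1, 1.8]
gripper_width: 0.0005
```

Emit:
step_arm([
  [0, 0, 0, 0, 0, 1.2, -1],
  [0, 0, 0, 0, 0, 1.2, -1],
  [0, 0, 0, 0, 0, 1.2, -1],
  [0, 0, 0, 0, 0, 1.2, -1],
])

```text
time_s: 11.1
tcp_pos: [0.6038, 0.2836, 0.0112]
eef_rot: [-179.5, 0.6, -90.0]
contact_force: [-0.7, -0.7, 2.1]
gripper_width: 0.0006
```

Emit:
step_arm([
  [0, 0, 0, 0, 0, 1.2, -1],
  [0, 0, 0, 0, 0, 1.2, -1],
  [0, 0, 0, 0, 0, 0.8, -1],
])

```text
time_s: 11.4
tcp_pos: [0.6038, 0.2836, 0.008]
eef_rot: [-179.5, 0.6, -90.0]
contact_force: [-2.2, -0.4, 4.6]
gripper_width: 0.0006
```

Emit:
step_arm([
  [0, 0, 0, 0, 0, -3, -1],
  [0, 0, 0, 0, 0, -10, -1],
  [0, 0, 0, 0, 0, -30, -1],
  [0, 0, 0, 0, 0, -30, -1],
  [0, 0, 0, 0, 0, -30, -1],
  [0, 0, 0, 20, -3, -10, -1],
  [0, 0, 0, 35, -5, 0, -1],
  [0, 0, 0, 35, -5, 0, -1],
  [0, 0, 0, 35, -5, 0, -1],
  [0, 0, 0, 35, -5, 0, -1],
])

```text
time_s: 12.4
tcp_pos: [0.6269, 0.1204, 0.1277]
eef_rot: [-179.3, 0.8, -89.6]
contact_force: [0.7, 0.3, -0.7]
gripper_width: 0.0006
```

Emit:
step_arm([
  [0, 0, 0, 35, -5, 0, -1],
  [0, 0, 0, 35, -5, 0, -1],
  [0, 0, 0, 30, -5, 0, -1],
  [0, 0, 0, 20, -3, 0, -1],
  [0, 0, 0, 0, 0, 0, -1],
  [0, 0, 0, 0, 0, 0, -1],
])

```text
time_s: 13.0
tcp_pos: [0.6442, -0.0124, 0.1274]
eef_rot: [-179.3, 0.8, -90.1]
contact_force: [-0.1, 1.0, -0.4]
gripper_width: 0.0004
```

```bash
python3 - <<'E'
from h import *
s=r.get_state();i=r.camera_info("wrist");im=r.capture("wrist")[:,:,::-1]
cv2.imwrite("pics/w8.png",im)
print(w2px("wrist",[[.6455,-.0151,.04]],i))
im=r.capture("scene")[:,:,::-1].copy()
x0,y0=270,185
cv2.imwrite("pics/s8.png",cv2.resize(im[y0:y0+90,x0:x0+130],None,fx=6,fy=6,interpolation=cv2.INTER_CUBIC))
E
```

```text
[[325.04957068 240.4623067 ]]
```

View pics/w8.png

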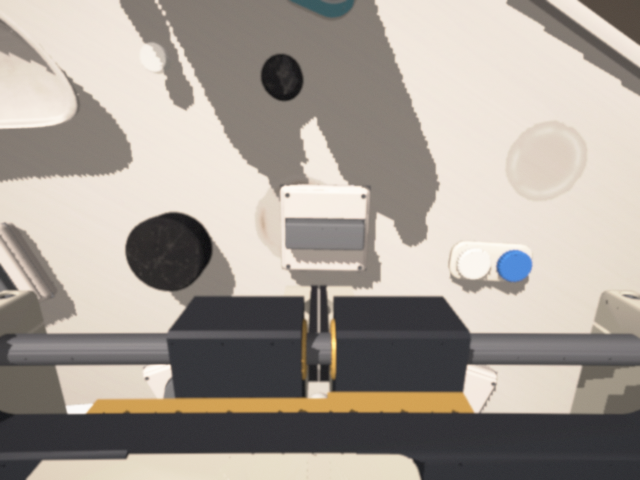

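View pics/s8.png

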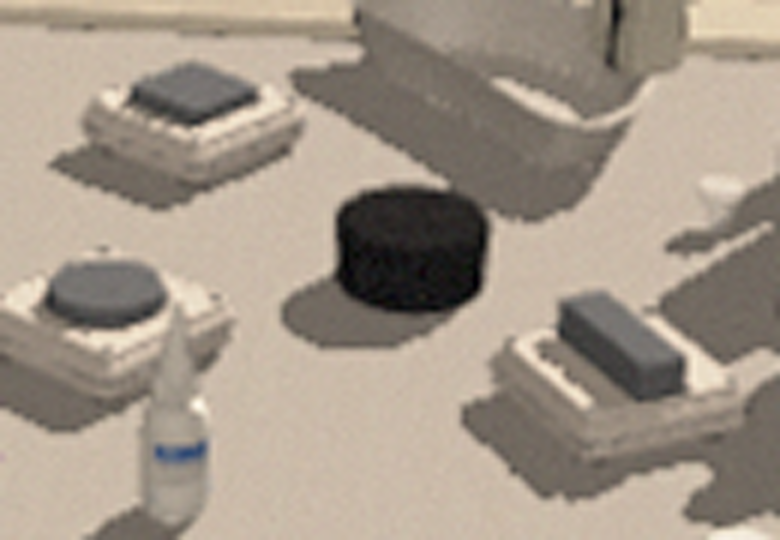

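Emit:
step_arm([
  [-0.012, 0, 0, 3, -2, 20, -1],
  [0, 0, 0, 0, 0, 25, -1],
  [0, 0, 0, 0, 0, 25, -1],
  [0, 0, 0, 0, 0, 10, -1],
  [0, 0, 0, 0, 0, 3, -1],
  [0, 0, 0, 0, 0, 0, -1],
  [0, 0, 0, 0, 0, 0, -1],
])

```text
time_s: 13.8
tcp_pos: [0.6477, -0.008, 0.0422]
eef_rot: [-179.9, 0.8, -89.6]
contact_force: [-0.2, 0.1, -0.2]
gripper_width: 0.0004
```

Emit:
step_arm([
  [0, 0.012, 0, 7, 0, 5, -1],
  [0, 0, 0, 0, 0, 5, -1],
  [0, 0, 0, 0, 0, 4, -1],
  [0, 0, 0, 0, 0, 2, -1],
  [0, 0, 0, 0, 0, 1.2, -1],
  [0, 0, 0, 0, 0, 1.2, -1],
])

```text
time_s: 14.4
tcp_pos: [0.6496, -0.0154, 0.0253]
eef_rot: [-179.6, 0.1, -89.6]
contact_force: [-0.0, -0.2, -0.3]
gripper_width: 0.0002
```

Emit:
step_arm([
  [0, 0, 0, 0, 2, 1.2, -1],
  [0, 0, 0, 0, 0, 1.2, -1],
  [0, 0, 0, 0, 0, 1.2, -1],
  [0, 0, 0, 0, 0, 1.2, -1],
  [0, 0, 0, 0, 0, 1.2, -1],
  [0, 0, 0, 0, 0, 1.2, -1],
  [0, 0, 0, 0, 0, 1.2, -1],
])

```text
time_s: 15.1
tcp_pos: [0.6477, -0.0153, 0.0165]
eef_rot: [-179.6, 0.1, -89.5]
contact_force: [-0.9, -0.4, 0.9]
gripper_width: 0.0006
```

Emit:
step_arm([
  [0, 0, 0, 0, 0, 1.2, -1],
  [0, 0, 0, 0, 0, 1.2, -1],
  [0, 0, 0, 0, 0, 1.2, -1],
  [0, 0, 0, 0, 0, 1.2, -1],
])

```text
time_s: 15.5
tcp_pos: [0.6477, -0.0153, 0.0117]
eef_rot: [-179.6, 0.1, -89.5]
contact_force: [-1.0, 0.8, 0.6]
gripper_width: 0.0002
```

Emit:
step_arm([
  [0, 0, 0, 0, 0, 1.2, -1],
  [0, 0, 0, 0, 0, 1.2, -1],
  [0, 0, 0, 0, 0, 0.8, -1],
])

```text
time_s: 15.8
tcp_pos: [0.6477, -0.0153, 0.0083]
eef_rot: [-179.6, 0.1, -89.5]
contact_force: [-2.1, -0.4, 5.2]
gripper_width: 0.0003
```

Down with the same force as the others. Lift clear and look.

Emit:
step_arm([
  [0, 0, 0, 0, 0, -3, -1],
  [0, 0, 0, 0, 0, -10, -1],
  [0, 0, 0, 0, 0, -30, -1],
  [0, 0, 0, 0, 0, -30, -1],
  [0, 0, 0, 0, 0, -30, -1],
  [0, 0, 0, 0, 0, -30, -1],
  [0, 0, 0, 0, 0, 0, -1],
  [0, 0, 0, 0, 0, 0, -1],
])

```text
time_s: 16.6
tcp_pos: [0.6467, -0.0158, 0.1495]
eef_rot: [-179.6, 0.1, -89.6]
contact_force: [-0.3, 0.4, -1.3]
gripper_width: 0.0004
```

```bash
python3 - <<'E'
from h import *
im=r.capture("scene")[:,:,::-1].copy()
x0,y0=220,185
cv2.imwrite("pics/s9.png",cv2.resize(im[y0:y0+130,x0:x0+195],None,fx=4,fy=4,interpolation=cv2.INTER_CUBIC))
im0=cv2.imread("pics/scene0.png")
cv2.imwrite("pics/s90.png",cv2.resize(im0[y0:y0+130,x0:x0+195],None,fx=4,fy=4,interpolation=cv2.INTER_CUBIC))
print(r.get_state()["tcp_pos"])
E
```

```text
[ 0.64718363 -0.01594328  0.14990298]
```

View pics/s9.png

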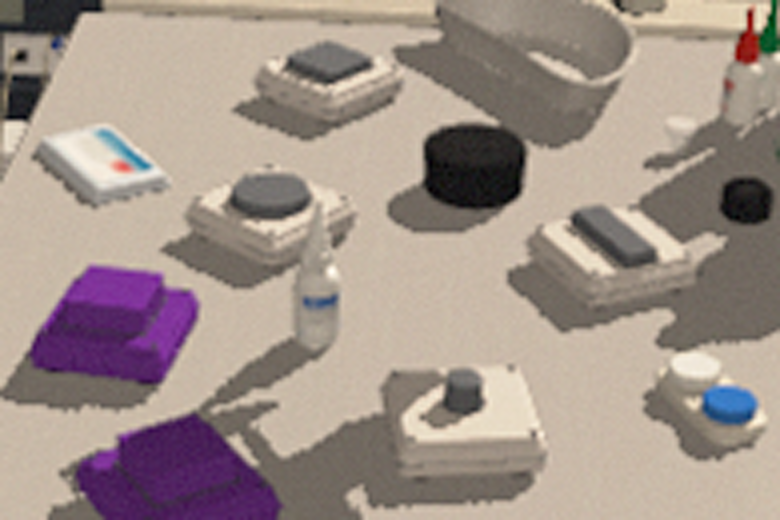

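View pics/s90.png

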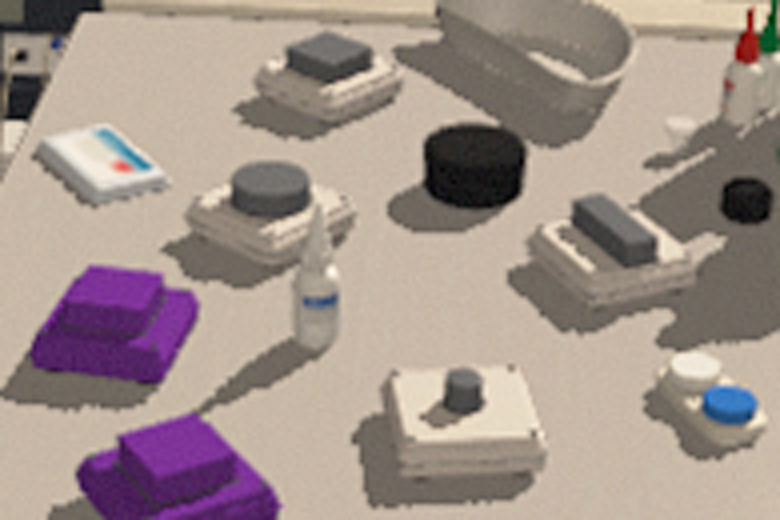

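All three keys are down, the call button is up, and nothing else has shifted.

```bash
python3 -c "
from plant import r
print(r.close_job())"
```

```text
the job is handed in; nothing more can be done
None
```

The round, square and bar keys are all pressed and staying down, tapped in that order with the shut fingertips. I handed the job in at about 17 s.

- **Force:** the highest readings were about 5.4, 4.6 and 5.2 N for the round, square and bar keys, well under the 25 N limit.
- **Final check:** before and after pictures from the scene camera show the three keys clearly lower and the staff-call button still up. The switches, bystander objects and look-alikes that appear in the picture have not visibly moved. The blue look-alike lies outside the crop I checked; the arm never went near it. The gripper was well clear, with the TCP at 0.15 m.
- **One disagreement:** contact came about 20 mm lower than the reported TCP height implied, so the real fingertips end short of the stated point. I allowed for this by watching the force and the pictures as I went down.

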